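Ring the small service bell

TASK

Call the shopkeeper: ring the smaller of the two service bells twice, pressing its plunger lightly with the fingertips and letting it come right up and free of the fingers after each ring, then withdraw. The bell stays standing where it is, the bigger bell must not ring, and the tin, the stamp and the gift box are left where they are.

Things in the scene. Friction and masses are not known exactly. Their poses are not given: they have to be found in the camera images.
- small_bell: the smaller of the two service bells: steel dome 68 mm across on a black foot, dome top 46 mm above the table. 0.35 kg, stands loose; origin at the centre of its underside, z up. The two bells may swap places, one left and one right of the middle.
- small_bell_top (a point): centre of the flat round top (17 mm across) of the small bell's plunger, on the bell's axis; 60 mm above the table and 14 mm above the dome at rest, and it goes down with the plunger
- small_bell_plunger (a joint): how far the small bell's plunger is pressed down, m: 0 at rest, 0.007 at its stop; the bell rings by 0.003. A spring lifts it: 1 N to start, 2.5 N at 3 mm, 4.5 N at the stop, which is rigid.
- big_bell: the bigger of the two service bells: steel dome 100 mm across on a black foot, dome top 66 mm above the table. 0.6 kg, stands loose; origin at the centre of its underside, z up. The two bells may swap places, one left and one right of the middle.
- big_bell_top (a point): centre of the flat round top (23 mm across) of the big bell's plunger, on the bell's axis; 80 mm above the table and 14 mm above the dome at rest, and it goes down with the plunger
- big_bell_plunger (a joint): how far the big bell's plunger is pressed down, m: 0 at rest, 0.007 at its stop; the bell rings by 0.003. A spring lifts it: 1 N to start, 2.5 N at 3 mm, 4.5 N at the stop, which is rigid.
- cocoa_tin: round green tin with a gold lid, 68 mm across, 91 mm high, standing loose near the front edge (a like one far back by the crate is not meant); origin at the centre of its underside
- date_stamp: wooden date stamp, foot 30 x 50 mm, 68 mm high with a turned handle, standing loose at the front left (a like one far back is fixed); origin at the centre of its underside
- gift_cube: small wrapped gift box, 64 x 64 x 56 mm, standing loose at the front right (a like one by the crate is not meant); origin at the centre of its underside

How it is judged:
On the way, in this order (a step that is already met when the one before it is completed fails the run):
1. first ring: the fingers press the small bell's plunger more than 3 mm down (value of joint small_bell_plunger above 0.003 m and contact force between the fingers and small_bell above 0.5 N), for 0.1 s.
2. the plunger is let go and comes up (value of joint small_bell_plunger below 0.001 m and contact force between the fingers and small_bell below 0.2 N), for 0.1 s.
3. second ring: the plunger is pressed more than 3 mm down again (all of step 1), for 0.1 s.
4. the plunger is let go and comes up (all of step 2), for 0.1 s.
At the end, for the whole second after the job is handed in: after two rings, both plungers are up (within 1 mm of rest), and both bells, the tin, the stamp and the gift box stand upright (within 0.1 rad) and still, each within 10 mm of where it began (value of joint each of small_bell_plunger, big_bell_plunger below 0.001 m and distance of each of small_bell, big_bell, cocoa_tin, date_stamp, gift_cube from where it was at the start of the episode below 0.01 m and linear speed of each of small_bell, big_bell, cocoa_tin, date_stamp, gift_cube below 0.02 m/s and angle between each of small_bell, big_bell, cocoa_tin, date_stamp, gift_cube's own z axis and vertical below 0.1 rad); the robot touches nothing.
It fails at once if the small bell is pressed harder than 20 N (contact force between the fingers and small_bell above 20 N).
It fails at once if the small bell is pushed or lifted more than 10 mm from its place (distance of small_bell from where it was at the start of the episode above 0.01 m).
It fails at once if the bigger bell's plunger is pressed more than 1.5 mm (value of joint big_bell_plunger above 0.0015 m).
It fails at once if the bigger bell, the tin, the stamp or the gift box is moved or lifted more than 10 mm (distance of any of big_bell, cocoa_tin, date_stamp, gift_cube from where it was at the start of the episode above 0.01 m).
It also fails if it takes over 38 s, if anything falls off the work surface, if the arm or the gripper's body presses on something with over 40 N, if the wrist force passes 120 N, or if a joint passes its speed limit or range.

ROBOT

A 6-joint arm with a two-finger parallel gripper is mounted at the origin on a cart in front of the work surface, level with it; the furniture and walls round the work are solid. World frame = base frame: x ahead of the robot, y to its left, z up, the work surface at z = 0. Lengths are in m, angles in rad, forces in N, time in s.
With the tool pointing down it reaches from about 0.35 to 0.975 m from the base axis. Payload 4.9 kg.
Tool frame: the origin (TCP) lies midway between the tips of the shut fingers; the grasp point (between the pads) lies 19 mm behind it (manip.hold_point_z is the distance from the TCP to the grasp point, in m); z points along the fingers, y is the line along which they close (so a half turn about z gives the same grasp; the last joint's range is limited). The gripper opens to 85 mm and grips with 20 to 120 N. Pads are 22 mm wide; open, the fingers measure 114 mm over their backs; the gripper's body (76 mm by 85 mm) begins 54 mm behind the grasp point. The pads swing forward as they close: fully open they stand 13 mm farther back than shut.
Start: joints at [1.107, 0.053, 1.613, -0, 1.476, -0.119], TCP at [0.211, 0.588, 0.231] pointing down, gripper open.
Joint ranges: [-3.01, 3.01], [-1.01, 2.22], [0.06, 2.58], [-1.02, 4.17], [0.09, 2.62], [-3.14, 3.14]. Speed limits (rad/s): [2.57, 2.57, 3.14, 3.14, 3.14, 3.14].

INTERFACE

Orientations are given as a unit quaternion [w, x, y, z].
In Python, from plant import manip gives the robot as it stands. The module is installed in compiled form; this text tells all that it offers.
- The arm moves only by the shell command python3 -m jog 'ROWS' [OPENING]. ROWS is JSON, one flat list of numbers, 6 for each row, row after row: the shift along the tool's x, y, z in units of 0.1 m (1.0 is 0.1 m), then the turn, a rotation vector about the tool's x, y, z in units of 180 degrees (1.0 is 180 degrees). A call has 1 to 8 rows; each row is the pose to reach, as a shift and turn from the pose commanded when the call began, along the tool's axes at that moment, turning the shorter way round; what a row does not reach only later rows make up. A row lasts 1/8 s, in which the tool goes at most 62.5 mm and 10.7 degrees, less where a joint would pass 70% of its speed; a pose out of reach is approached as far as the arm can. A call with a number of a shift or a turn outside -1 to 1 is refused whole. A call with a gripper value outside its range is refused whole. OPENING is the finger opening in mm, from 0 to 85.4, set as the call begins (- or left out, the last holds). The fingers move at their own pace and stop on an object; the grip force is fixed at half the most. Time passes only in rows, so rows that repeat a pose let the fingers close. It gives the time, the measured TCP pose, the force, the opening and the grip force at its end, in the units of the state.
- manip.state(): the state, without advancing time (a new reading comes with each control period).
- manip.grab_frame(name): name is "scene" or "top" or "wrist"; returns a dict with "img" (480x640x3 uint8, blue, green, red), "z_map" (480x640 float32, m along the optical axis (not along the pixel's ray), 0 where there is no reading), "fx", "fy", "cx", "cy" (pixels), "xyz" and "attitude" of the camera in the world; the wrist camera has in their place "T_tool_cam" (4x4, takes a point from camera to tool coordinates, whose origin is the TCP and whose axes are the flange's). Camera axes: x right, y up, looking along -z (the intrinsics and any distortion apply to the point x, -y, -z); pixel columns grow to the right and rows downward; lengths in m; the calibration is good to about 2 mm. A picture is of the moment at which its call begins: read the wrist's pose just before it.
- manip.job_done(): hands the job in; it is judged then, once.
The state is a dict: "time": time; "joint_pos": joint angles; "joint_vel": joint speeds; "joint_efforts": joint torques, N m; "tool_pos": TCP position; "tool_rot": TCP orientation; "contact_force": force on the tool from outside, world axes, zero at the start; "ft_torque": the same for the moment, N m; "gripper_width": opening from 0.0 (shut) to 1.0 (fully open); "grasp_force": force on a finger pad.
Only numpy, scipy, OpenCV 4.12 (cv2) and the standard library are available. Lean on these libraries where they do the work, as an engineer would, in place of code of your own. Each camera call takes 0.05 s, during which the arm holds its last target. There are 200 camera calls.

## Working session

There is one attempt and no reset: what is moved stays moved. The work goes in short steps, Python scripts to look and compute and a shell command to move; the robot and the scene stay as the last step left them, time stands still between calls to the robot, and variables do not carry over. Pictures are saved under pics/ and viewed, at most 10 in all, crops included, and the job is handed in when it is done.

```bash
mkdir -p pics
cat > h.py <<'E'
import numpy as np, cv2
from scipy.spatial.transform import Rotation as R
from plant import manip
def rot(q): return R.from_quat([q[1],q[2],q[3],q[0]]).as_matrix()
def cloud(name):
    s=manip.state(); f=manip.grab_frame(name)
    z=f["z_map"]; v,u=np.mgrid[:480,:640]
    P=np.stack([(u-f["cx"])/f["fx"]*z,-(v-f["cy"])/f["fy"]*z,-z],-1)
    if name=="wrist":
        T=f["T_tool_cam"]; P=P@T[:3,:3].T+T[:3,3]; P=P@rot(s["tool_rot"]).T+s["tool_pos"]
    else:
        a=np.array(f["attitude"]); M=rot(a) if a.size==4 else a.reshape(3,3)
        P=P@M.T+f["xyz"]
    P[z==0]=np.nan
    return f,P
E
python3 - <<'E'
from h import *
for n in ("top","scene"):
    f,P=cloud(n); cv2.imwrite(f"pics/{n}0.png",f["img"]); np.save(n+".npy",P)
    print(n,f["xyz"],f["attitude"],[k for k in f])
print(manip.state())
E
```

```text
top [ 0.25368574 -0.03105516  1.24262299] [-0.66917715 -0.07642357  0.08070282  0.73474379] ['img', 'z_map', 'fx', 'fy', 'cx', 'cy', 'xyz', 'attitude']
scene [-0.2107364  -0.71056621  0.75605576] [ 0.80692822  0.43067442 -0.1916441  -0.35589175] ['img', 'z_map', 'fx', 'fy', 'cx', 'cy', 'xyz', 'attitude']
{'time': 0.1, 'joint_pos': array([ 1.10699675e+00,  5.33208505e-02,  1.61415113e+00, -2.07369447e-06,
        1.47601376e+00, -1.18985598e-01]), 'joint_vel': array([-7.59947396e-07, -6.01743235e-04, -3.01394260e-03,  1.56881117e-03,
        9.20596199e-04,  1.00003291e-04]), 'joint_efforts': array([ 4.34107415e-04, -3.94904923e+01, -3.71361530e+01, -1.06938965e-04,
        3.93930895e-03,  2.75045437e-06]), 'tool_pos': array([0.21100058, 0.58770542, 0.23017068]), 'tool_rot': array([-2.70939932e-04,  1.71553974e-01,  9.85174268e-01, -9.06936423e-04]), 'contact_force': array([ 0.24677783, -0.23380533, -0.1370814 ]), 'ft_torque': array([-0.00928877, -0.01923617,  0.01569646]), 'grasp_force': 0.0, 'gripper_width': 1.0040873101195444}
```

View pics/top0.png

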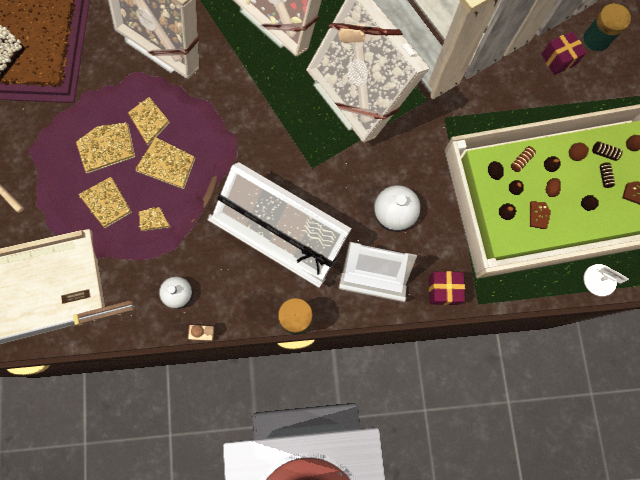

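View pics/scene0.png

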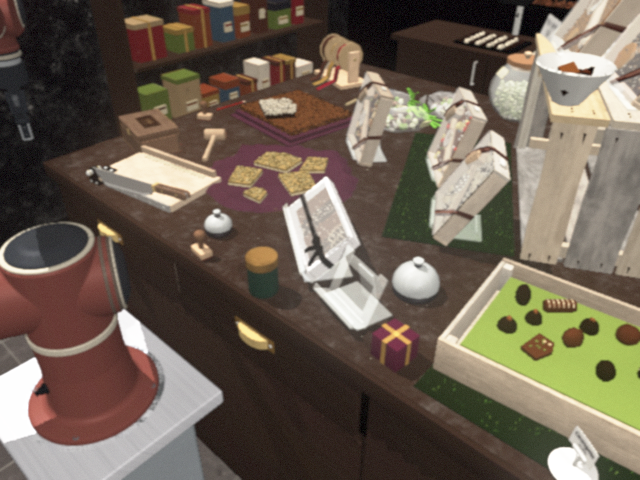

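Top view: small bell at about (176,292), big bell at (398,208), stamp at (201,331), tin at (295,315), gift box at (447,288).

Run:
```python
from h import *
P=np.load("top.npy")
for n,(u,v),r in (("small",(176,292),20),("big",(398,208),28),("stamp",(201,331),16),("tin",(295,315),20)):
    Q=P[v-r:v+r,u-r:u+r].reshape(-1,3); Q=Q[np.isfinite(Q[:,2])]
    top=Q[:,2].max(); T=Q[Q[:,2]>top-.005]; D=Q[Q[:,2]>.015]
    print(n,top,len(T),T.mean(0),"dome",D.min(0),D.max(0),(D.min(0)+D.max(0))/2)
print("table",np.median(P[300:310,230:260,2]), P[250:262,120:140,2].mean())
print(np.round(P[280:300:3,164:190:3,2],3))
# tall things near small bell and wider
for v in range(240,340,8): print(v,np.round(P[v,20:260:12,2]*1000))
```

```text
small 0.06601219880841525 22 [0.46247978 0.23785562 0.06268007] dome [0.42940021 0.20546599 0.01651155] [0.49653811 0.27046801 0.0660122 ] [0.46296916 0.237967   0.04126188]
big 0.08513773437926075 47 [ 0.60235852 -0.25098235  0.08140313] dome [ 0.55360701 -0.29751419  0.01624766] [ 0.65087659 -0.20123149  0.08513773] [ 0.6022418  -0.24937284  0.0506927 ]
stamp 0.06994267633674589 44 [0.37420778 0.19010056 0.06695352] dome [0.35592575 0.16436933 0.01508975] [0.38994439 0.21557786 0.06994268] [0.37293507 0.18997359 0.04251621]
tin 0.09877071422656059 78 [ 0.38349467 -0.00889676  0.09473126] dome [ 0.3499999  -0.04378888  0.01722148] [0.41735051 0.02247069 0.09877071] [ 0.38367521 -0.0106591   0.05799609]
table nan nan
[[-0.001  0.037  0.04   0.038  0.037  0.038  0.035  0.028  0.001]
 [ 0.037  0.039  0.041  0.045  0.043  0.04   0.04   0.034  0.025]
 [ 0.042  0.043  0.062  0.065  0.048  0.045  0.042  0.04   0.033]
 [ 0.038  0.045  0.066  0.062  0.048  0.045  0.039  0.035  0.034]
 [ 0.044  0.046  0.061  0.06   0.048  0.049  0.041  0.04   0.032]
 [ 0.044  0.045  0.047  0.039  0.043  0.043
[... 520 characters left out ...]
-3.]
280 [28. 31. 31. 28. 23. 31. 31. -2. -3.  0.  0.  4. -1. 37.  1. -3. -1.  5.
 -2.  1.]
288 [27. 28. 26. 26. 28. 29. 25. -1. -1.  1.  3. -1. 39. 44. 29.  2. -1. -1.
  1.  1.]
296 [27. 31. 34. 26. 33. 33. 29. -1. -1. -1. -2.  3. 41. 42. 27.  1. -2.  1.
  1.  3.]
304 [33. 27. 25. 29. 26. 25. 28. 15. 94. 99.  3.  3.  0. 34. -2.  1.  1. -1.
 -0.  3.]
312 [nan 30. 26. 27. 30. 26. 91. 89. 95. 84.  4. -1.  2.  5.  1.  2.  3.  6.
 -2. -1.]
320 [25. 30. 30. 31. 28. 89. 86.  2.  4. -1.  7.  3.  0. -2.  0.  4.  1.  1.
  4. -2.]
328 [27. 33. 77. 46.  3.  3.  4.  1. -1.  1. -1. -3.  4.  1.  1. 65. 19. -3.
  2.  1.]
336 [50.  2.  3. -0.  7. -0. -1.  1.  1. -1.  1. -3. -1.  0.  1. 57. 20.  1.
  3.  0.]
```

```bash
python3 -m jog '[-0.3,-0.2,0,0,0,0, -0.6,-0.4,0,0,0,0, -0.9,-0.6,0,0,0,0]' 0
python3 -m jog '[-0.3,-0.2,0,0,0,0, -0.6,-0.4,0,0,0,0, -0.9,-0.6,0,0,0,0]'
python3 -m jog '[-0.3,-0.2,0,0,0,0, -0.6,-0.4,0,0,0,0, -0.9,-0.6,0,0,0,0,-0.9,-0.6,0,0,0,0]'
python3 -m jog '[-0.15,-0.1,0,0,0,0, -0.3,-0.2,0,0,0,0,-0.3,-0.2,0,0,0,0]'
python3 - <<'E'
from h import *
f,P=cloud("wrist"); cv2.imwrite("pics/w0.png",f["img"]); np.save("w.npy",P); s=manip.state()
print(s["tool_pos"],s["tool_rot"],s["gripper_width"],s["time"])
d=np.linalg.norm(P[...,:2]-[.4625,.238],axis=-1)
Q=P[(d<.06)&(P[...,2]>.015)&(P[...,2]<.075)]
T=Q[Q[:,2]>.054]; print(len(Q),len(T),T.mean(0),T.min(0),T.max(0),(Q.min(0)+Q.max(0))/2)
E
```

```text
time: 0.48
tool_pos: [0.276, 0.5002, 0.2306]
tool_rot: [-0.0, 0.171, 0.985, -0.0]
contact_force: [-0.1, 0.6, -0.6]
gripper_width: 0.381
grasp_force: 0.0
time: 0.85
tool_pos: [0.3404, 0.4132, 0.2307]
tool_rot: [-0.0, 0.171, 0.985, -0.0]
contact_force: [0.2, -0.3, -0.4]
gripper_width: 0.001
grasp_force: 0.0
time: 1.35
tool_pos: [0.4053, 0.326, 0.2308]
tool_rot: [-0.0, 0.173, 0.985, -0.0]
contact_force: [0.7, 0.4, 0.3]
gripper_width: 0.003
grasp_force: 0.0
time: 1.72
tool_pos: [0.4266, 0.2979, 0.2313]
tool_rot: [-0.0, 0.172, 0.985, -0.0]
contact_force: [0.3, 0.2, -0.4]
gripper_width: -0.003
grasp_force: 0.0
[0.42617476 0.29834475 0.23124547] [-1.77192185e-04  1.71937224e-01  9.85107890e-01  7.15740982e-05] 0.0018481842750887973 1.775
3857 299 [0.4649261  0.23784654 0.05944437] [0.45729669 0.22916794 0.05465468] [0.47364037 0.2457213  0.06193659] [0.4647457  0.23808717 0.03911087]
```

View pics/w0.png

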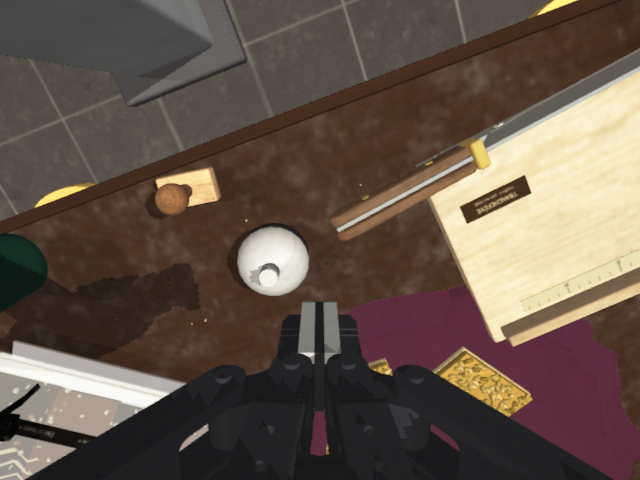

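The wrist view shows the small bell's plunger at (268,275), which gives (0.4645, 0.238) and height 60 mm, as expected.

```bash
python3 -m jog '[-0.28,-0.22,0,0,0,0, -0.56,-0.44,0.2,0,0,0, -0.56,-0.44,0.6,0,0,0, -0.56,-0.44,1,0,0,0, -0.56,-0.44,1,0,0,0]'
python3 -m jog '[0,0,0.2,0,0,0, 0,0,0.4,0,0,0, 0,0,0.4,0,0,0,0,0,0.4,0,0,0]'
python3 - <<'E'
from h import *
f,P=cloud("wrist"); cv2.imwrite("pics/w1.png",f["img"]); s=manip.state()
g,S=cloud("scene"); cv2.imwrite("pics/s1.png",cv2.resize(g["img"][150:300,130:330],(800,600)))
print(s["tool_pos"],s["contact_force"],s["time"])
d=np.linalg.norm(P[...,:2]-[.4645,.238],axis=-1)
Q=P[(d<.03)&(P[...,2]>.054)&(P[...,2]<.066)]; print(len(Q),Q.mean(0),Q.min(0),Q.max(0))
E
```

```text
time: 2.4
tool_pos: [0.461, 0.2376, 0.1276]
tool_rot: [-0.004, 0.171, 0.985, -0.002]
contact_force: [-0.4, -0.6, 0.2]
gripper_width: 0.002
grasp_force: 0.0
time: 2.9
tool_pos: [0.465, 0.2389, 0.0934]
tool_rot: [0.001, 0.171, 0.985, 0.001]
contact_force: [0.1, 0.3, 0.1]
gripper_width: 0.0
grasp_force: 0.0
[0.46505028 0.23886541 0.09346416] [ 0.78760565  0.20427716 -0.02492414] 2.95
916 [0.46461418 0.23766906 0.05940867] [0.45711253 0.2292287  0.05453241] [0.47392648 0.24558521 0.06152271]
```

View pics/s1.png

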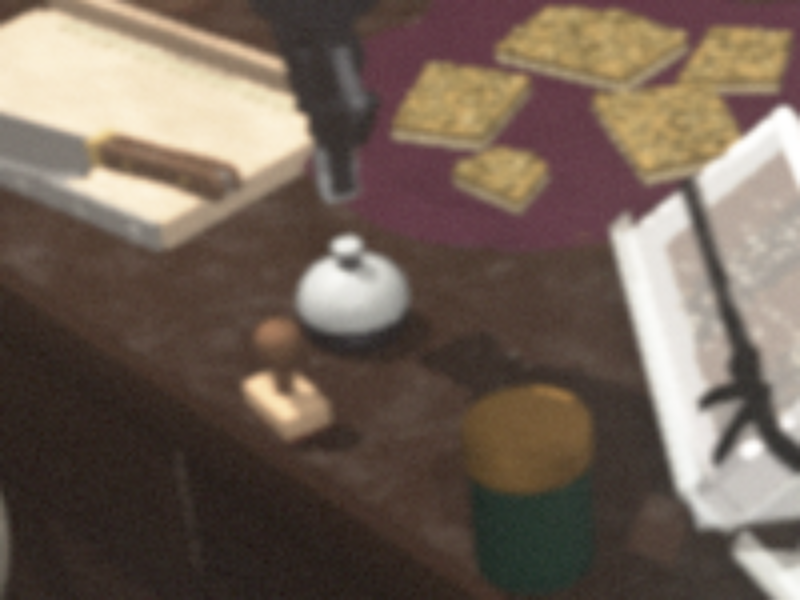

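View pics/w1.png

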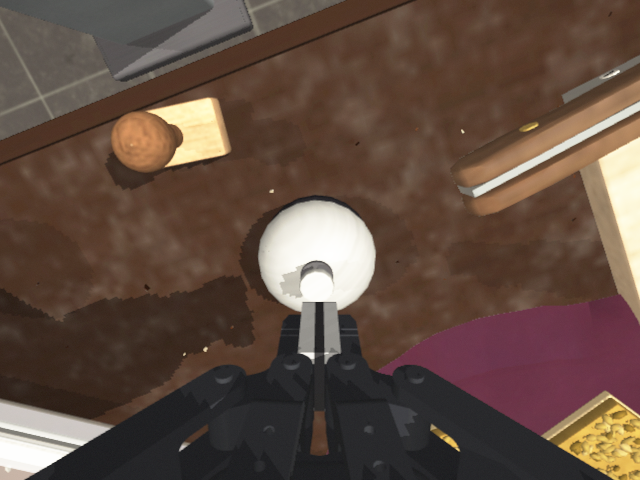

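The fingertips are centred over the plunger, at (317,285) in the wrist view. The scene view shows a clear gap above the bell. I'll lower slowly.

```bash
python3 -m jog '[0,0,0.05,0,0,0, 0,0,0.1,0,0,0, 0,0,0.15,0,0,0, 0,0,0.2,0,0,0, 0,0,0.24,0,0,0, 0,0,0.26,0,0,0, 0,0,0.26,0,0,0, 0,0,0.26,0,0,0]'
python3 -m jog '[0,0,0,0,0,0, 0,0,0,0,0,0]'
```

```text
time: 4.0
tool_pos: [0.464, 0.2383, 0.0655]
tool_rot: [0.0, 0.172, 0.985, 0.0]
contact_force: [0.5, 0.1, -0.0]
gripper_width: 0.002
grasp_force: 0.0
time: 4.25
tool_pos: [0.4639, 0.2383, 0.0655]
tool_rot: [0.0, 0.172, 0.985, 0.0]
contact_force: [0.2, 0.4, -0.3]
gripper_width: 0.002
grasp_force: 0.0
```

```bash
python3 -m jog '[0,0,0.02,0,0,0, 0,0,0.04,0,0,0, 0,0,0.06,0,0,0, 0,0,0.075,0,0,0, 0,0,0.075,0,0,0, 0,0,0.075,0,0,0]'; python3 -c "
from plant import manip
print(manip.state()['tool_pos'],manip.state()['contact_force'])"
```

```text
time: 5.0
tool_pos: [0.4638, 0.2382, 0.0579]
tool_rot: [-0.0, 0.172, 0.985, -0.0]
contact_force: [-1.7, 0.2, 2.1]
gripper_width: -0.0
grasp_force: 1.0
[0.46377773 0.23820371 0.05790179] [-1.68445633  0.15789187  2.1268763 ]
```

2.1 N at about 2.1 mm of press matches the spring. I'll press another 2.6 mm, hold, then lift clear.

```bash
python3 -m jog '[0,0,0.013,0,0,0, 0,0,0.026,0,0,0, 0,0,0.026,0,0,0, 0,0,0.026,0,0,0, 0,0,0.026,0,0,0]'
python3 -m jog '[0,0,-0.03,0,0,0, 0,0,-0.07,0,0,0, 0,0,-0.13,0,0,0, 0,0,-0.18,0,0,0, 0,0,-0.18,0,0,0, 0,0,-0.18,0,0,0, 0,0,-0.18,0,0,0]'
python3 - <<'E'
from h import *
f,P=cloud("wrist")
d=np.linalg.norm(P[...,:2]-[.4645,.238],axis=-1)
Q=P[(d<.03)&(P[...,2]>.052)&(P[...,2]<.0665)]; print(manip.state()["tool_pos"],len(Q),Q.mean(0),Q.min(0),Q.max(0))
E
```

```text
time: 5.62
tool_pos: [0.4639, 0.2382, 0.0553]
tool_rot: [0.0, 0.172, 0.985, 0.0]
contact_force: [-0.6, -0.5, 2.2]
gripper_width: 0.001
grasp_force: 1.6
time: 6.5
tool_pos: [0.4636, 0.2382, 0.0729]
tool_rot: [-0.0, 0.172, 0.985, -0.0]
contact_force: [-0.7, 0.2, -0.1]
gripper_width: -0.0
grasp_force: 0.0
[0.46364742 0.23815762 0.07293796] 383 [0.4600784  0.23924404 0.05864094] [0.45700002 0.22943754 0.05475991] [0.46941242 0.24564296 0.06147327]
```

The one force reading was low for 4.7 mm, so on this press I'll average several readings before I trust the depth.

```bash
python3 -m jog '[0,0,0.05,0,0,0, 0,0,0.09,0,0,0, 0,0,0.12,0,0,0, 0,0,0.14,0,0,0, 0,0,0.16,0,0,0, 0,0,0.176,0,0,0, 0,0,0.176,0,0,0]' | grep -E "pos|contact"
for i in 1 2 3 4 5 6 7 8; do python3 -m jog '[0,0,0,0,0,0]' | grep -E "pos|contact|grasp"; done
```

```text
tool_pos: [0.4638, 0.2382, 0.0557]
contact_force: [-1.9, -1.2, 3.3]
tool_pos: [0.4638, 0.2382, 0.0558]
contact_force: [-0.9, -0.3, 3.3]
grasp_force: 1.5
tool_pos: [0.4638, 0.2382, 0.0557]
contact_force: [-2.5, -1.0, 3.3]
grasp_force: 1.5
tool_pos: [0.4638, 0.2382, 0.0557]
contact_force: [-2.7, -0.6, 3.3]
grasp_force: 1.6
tool_pos: [0.4638, 0.2382, 0.0556]
contact_force: [-2.6, -0.9, 3.4]
grasp_force: 1.5
tool_pos: [0.4638, 0.2382, 0.0556]
contact_force: [-1.6, 0.3, 3.1]
grasp_force: 1.6
tool_pos: [0.4638, 0.2382, 0.0556]
contact_force: [-2.8, -1.2, 2.5]
grasp_force: 1.6
tool_pos: [0.4638, 0.2382, 0.0556]
contact_force: [-3.0, -0.3, 3.7]
grasp_force: 1.6
tool_pos: [0.4638, 0.2382, 0.0556]
contact_force: [-2.5, -0.9, 2.9]
grasp_force: 1.6
```

The mean is 3.2 N at 4.4 mm, which fits the spring. The pad force also matches the first press (1.6), so both rings count. Now I'll lift and withdraw.

```bash
python3 -m jog '[0,0,-0.04,0,0,0, 0,0,-0.1,0,0,0, 0,0,-0.2,0,0,0, 0,0,-0.4,0,0,0, 0,0,-0.7,0,0,0, 0,0,-1,0,0,0, 0,0,-1,0,0,0,0,0,-1,0,0,0]'
python3 -m jog '[0.2,0.15,-0.1,0,0,0, 0.5,0.4,-0.2,0,0,0, 0.8,0.6,-0.2,0,0,0, 0.8,0.6,-0.2,0,0,0, 0.8,0.6,-0.2,0,0,0, 0.8,0.6,-0.2,0,0,0]'
python3 - <<'E'
from h import *
f,P=cloud("top"); P0=np.load("top.npy")
for n,(u,v),r in (("small",(176,292),20),("big",(398,208),28),("stamp",(201,331),16),("tin",(295,315),20)):
    for A in (P0,P):
        Q=A[v-r:v+r,u-r:u+r].reshape(-1,3); Q=Q[np.isfinite(Q[:,2])]; Q=Q[(Q[:,2]>.015)&(Q[:,2]<.105)]; print(n,len(Q),Q.mean(0).round(4),Q[:,2].max().round(4))
cv2.imwrite("pics/top2.png",f["img"])
E
```

```text
time: 9.43
tool_pos: [0.4634, 0.2381, 0.155]
tool_rot: [-0.0, 0.172, 0.985, -0.0]
contact_force: [-0.7, -0.9, -0.0]
gripper_width: 0.0
grasp_force: 0.0
time: 10.18
tool_pos: [0.409, 0.3209, 0.1748]
tool_rot: [-0.0, 0.172, 0.985, -0.0]
contact_force: [0.5, -1.1, 0.4]
gripper_width: -0.002
grasp_force: 0.0
small 798 [0.4599 0.2351 0.0386] 0.066
small 798 [0.4599 0.2353 0.0386] 0.0661
big 1601 [ 0.5953 -0.2454  0.0511] 0.0851
big 1609 [ 0.5952 -0.2455  0.0509] 0.0845
stamp 339 [0.3717 0.1874 0.0368] 0.0699
stamp 342 [0.3718 0.1877 0.0366] 0.0715
tin 958 [ 0.3819 -0.0103  0.0886] 0.0988
tin 958 [ 0.382  -0.0102  0.0887] 0.0974
```

View pics/top2.png

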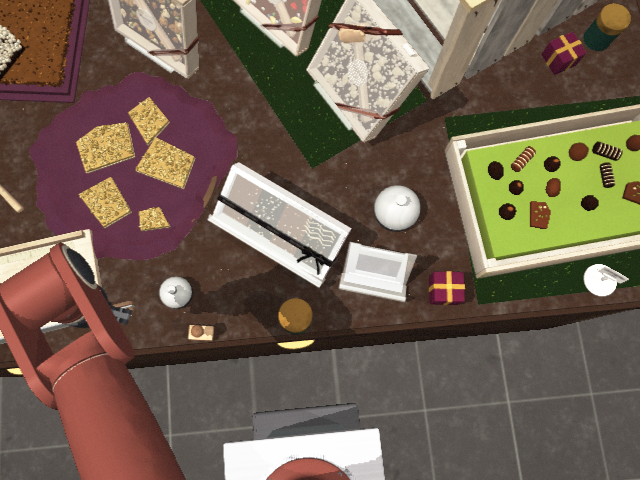

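Nothing has moved: the small bell is still at (176,292), the big bell at (398,208), and the arm is clear at the left.

```bash
python3 -c "
from plant import manip
print(manip.job_done())"
```

```text
the job is handed in; nothing more can be done
None
```

I rang the small bell twice with light presses of about 4.5 mm (roughly 3 N), letting the plunger come up free each time. The arm is withdrawn, nothing else has visibly moved, and the job is handed in at about 10 s; no verdict came back.

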